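# Sort foot pads at the slide-through gauge

## Task

Sort the two round beech foot pads with the plywood gauge: try each one, flat on the bench, in the mouth of the gate between the two cheeks, from the open side. Slide the one that fits right through the gate (do not lift it over) so that it lies wholly in the walled bay behind; the one that jams in the mouth goes flat into the open cardboard tray. Leave the mug, screwdriver and offcut where they are.

Things in the scene. Friction and masses are not known exactly. Their poses are not given: they have to be found in the camera images.
- gauge: fixed plywood gauge on the bench. Origin on the bench at the middle of the gate; +x is the way a pad slides through, y across, z up. Gate: two cheeks at x = -10 to 10 mm, y = 27 to 57 mm either side (gap 54 mm, open above), 30 mm high. The 64 mm pad jams with its centre at x = -27 mm (pull it back a little before lifting); the 50 mm pad is through when its centre passes x = 35 mm
- bay (a point): middle of the walled bay behind the gate, at bench level (62 mm beyond the gate's middle, axes as the gauge). The bench is its floor; side walls 18 mm high, 12 mm thick, inner faces 38 mm either side; end wall's inner face 115 mm beyond the gate's middle
- pad_a: one of two turned beech foot pads: flat disc 24 mm thick, small dark screw mark on top. One is 50 mm in diameter and fits the gate, the other is 64 mm and does not: find out by trying (or measuring). Origin at the disc's centre, 12 mm above the bench as it lies; z along its axis. 25 to 65 g, slides easily
- pad_b: one of two turned beech foot pads: flat disc 24 mm thick, small dark screw mark on top. One is 50 mm in diameter and fits the gate, the other is 64 mm and does not: find out by trying (or measuring). Origin at the disc's centre, 12 mm above the bench as it lies; z along its axis. 25 to 65 g, slides easily
- tray: fixed open cardboard tray 120 x 120 mm outside, walls 5 mm thick and 18 mm high, floor 5 mm thick; origin at the centre of its underside, x and y along its sides
- mug: blue mug, 80 mm across, 95 mm high, handle on its +y side; origin under its centre; a bystander
- screwdriver: screwdriver with an orange handle, lying on the bench; a bystander
- offcut: plywood offcut 80 x 45 x 12 mm, lying flat; origin at the centre of its underside; a bystander

How it is judged (in metres and radians):
On the way:
1. the pad that is too big has been tried: flat on the bench, square in the mouth of the gate and up against both cheeks (x of pad_b in the frame of gauge between -0.035 and -0.015 m and y of pad_b in the frame of gauge between -0.008 and 0.008 m and height (world z) of pad_b below 0.017 m), for 0.1 s.
At the end, for the whole second after the job is handed in: the 50 mm pad (pad_a) lies flat in the bay, wholly past the cheeks (centre 36 to 100 mm beyond the middle of the gate), its centre within 4 mm of its resting height; the 64 mm pad (pad_b) lies inside the tray, flat on its floor within 6 mm; both at rest (x of pad_a in the frame of gauge between 0.036 and 0.1 m and y of pad_a in the frame of gauge between -0.03 and 0.03 m and height (world z) of pad_a below 0.016 m and x of pad_b in the frame of tray between -0.03 and 0.03 m and y of pad_b in the frame of tray between -0.03 and 0.03 m and height (world z) of pad_b below 0.023 m and linear speed of each of pad_a, pad_b below 0.02 m/s); the robot touches nothing.
It fails at once if the pad that fits is lifted over the gauge (x of pad_a in the frame of gauge between -0.03 and 0.15 m and y of pad_a in the frame of gauge between -0.1 and 0.1 m and height (world z) of pad_a above 0.026 m).
It fails at once if the mug is displaced by more than 30 mm (distance of mug from where it was at the start of the episode above 0.03 m).
It fails at once if the screwdriver is displaced by more than 30 mm (distance of screwdriver from where it was at the start of the episode above 0.03 m).
It fails at once if the offcut is displaced by more than 30 mm (distance of offcut from where it was at the start of the episode above 0.03 m).
It also fails if it takes over 72 s, if anything falls off the work surface, if the arm or the gripper's body presses on something with over 40 N, if the wrist force passes 120 N, or if a joint passes its speed limit or range.

## Robot

A 6-joint arm with a two-finger parallel gripper is mounted at the origin on the work surface. World frame = base frame: x ahead of the robot, y to its left, z up, the work surface at z = 0. Lengths are in mm, angles in rad, forces in N, time in s.
With the tool pointing down it reaches from about 325 to 875 mm from the base axis. Payload 4.4 kg.
Tool frame: the origin (TCP) lies on the centre line of the jaws, within the pads' length; the fingertips stand ahead of it and the grasp point (between the pads) lies 6 mm ahead of it (ctrl.tcp_to_tips is the z of the fingertips in the tool frame, in mm); z points along the fingers, y is the line along which they close (so a half turn about z gives the same grasp; the last joint's range is limited). The gripper opens to 85 mm and grips with 20 to 120 N. Pads are 22 mm wide; open, the fingers measure 114 mm over their backs; the gripper's body (76 mm by 85 mm) begins 54 mm behind the grasp point. The pads swing forward as they close: fully open they stand 13 mm farther back than shut.
Start: joints at [-1.284, 0.207, 1.542, -0, 1.393, -0.15], TCP at [243.759, -520.778, 256.282] pointing down, gripper open.
Joint ranges: [-2.73, 2.73], [-0.86, 2.22], [0.23, 2.46], [-1.11, 4.25], [0.08, 2.63], [-2.82, 2.82]. Speed limits (rad/s): [2.79, 2.79, 3.14, 3.14, 3.14, 3.14].

## Interface

Orientations are given as a 3x3 rotation matrix whose columns are the frame's x, y, z axes.
In Python, from plant import ctrl, sensors, optics gives the robot as it stands. Calls block until the motion is done:
- ctrl.move_ptp(position, orientation): joint-space move of the TCP to a pose.
- ctrl.move_l(position, rot=None, vel=150, threshold=None): straight line of the TCP; rot=None keeps the orientation; vel is the mean speed in mm/s. With threshold (N) it stops when the force on the tool has changed by that much, and returns True; else False.
- ctrl.set_joints(angles): joint-space move.
- ctrl.gripper_to(opening, force=None): finger opening in mm; force is the grip in N (None keeps the last); returns when the fingers have stopped.
- ctrl.hold(seconds).
- ctrl.solve_ik(position, orientation): joint angles nearest the present ones, or None.
- sensors.read_state(): the state.
- optics.grab_frame(name): name is "scene" or "side" or "wrist"; returns (picture, depth): 420x560x3 uint8, red, green, blue; 420x560 float32, mm along the optical axis (not along the pixel's ray), 0 where there is no reading.
- optics.camera_params(name): a dict with "mtx" (3x3 intrinsics, pixels), "R" (3x3) and "t" (3): a world point X has camera coordinates R X + t; the wrist camera has in their place "T_tool_cam" (4x4, takes a point from camera to tool coordinates, whose origin is the TCP and whose axes are the flange's). Camera axes: x right, y down, z forward; pixel columns grow to the right and rows downward; lengths in mm; the calibration is good to about 2 mm. A picture is of the moment at which its call begins: read the wrist's pose just before it. camera_params takes no time and is no camera call.
A pose or a line that the arm cannot do raises ctrl.MotionError and nothing moves.
- ctrl.finish_job(): hands the job in; it is judged then, once.
The state is a dict: "t": time; "q": joint angles; "qvel": joint speeds; "tau": joint torques, N m; "eef_pos": TCP position; "eef_rot": TCP orientation; "force": force on the tool from outside, world axes, zero at the start; "wrist_torque": the same for the moment, N m; "grip_width": finger opening in mm; "grasp_force": force on a finger pad.
Only numpy, scipy, OpenCV 4.12 (cv2) and the standard library are available. Lean on these libraries where they do the work, as an engineer would, in place of code of your own. Each camera call takes 0.05 s, during which the arm holds its last target. There are 200 camera calls.

## Working session

There is one attempt and no reset: what is moved stays moved. The work goes in short steps, each a Python script; the robot and the scene stay as the last script left them, time stands still between calls to the robot, and variables do not carry over. Pictures are saved under pics/ and viewed, at most 10 in all, crops included, and the job is handed in when it is done.

```bash
mkdir -p pics; ls
python3 - <<'E'
from plant import ctrl,sensors,optics
import cv2,numpy as np
for n in("scene","side"):
    p,d=optics.grab_frame(n); cv2.imwrite(f"pics/{n}.png",p[:,:,::-1]); np.save(f"pics/{n}.npy",d)
    c=optics.camera_params(n); print(n,c["mtx"].round(1).tolist(),(-c["R"].T@c["t"]).round())
print(ctrl.tcp_to_tips,sensors.read_state()["t"])
E
```

```text
pics
scene [[402.6, 0.0, 278.4], [0.0, 402.6, 206.6], [0.0, 0.0, 1.0]] [1220.  144.  837.]
side [[492.7, 0.0, 277.6], [0.0, 492.7, 205.2], [0.0, 0.0, 1.0]] [ 443. -751.  693.]
25.0 0.1
```

View pics/scene.png

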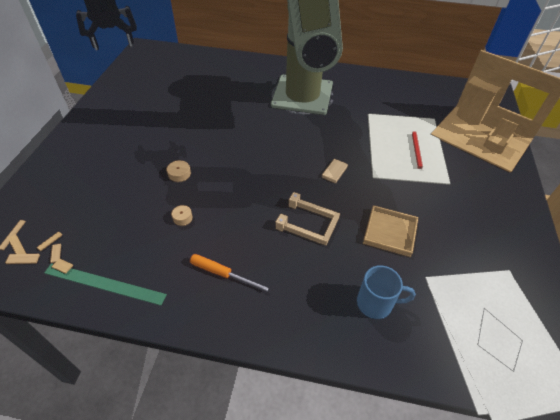

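The pads are at (178,171) and (182,216). The gauge cheeks are at (295,201) and (282,222), with the bay to the right, and the tray is at (391,230). I'll enlarge this area.

```bash
python3 - <<'E'
import cv2
p=cv2.imread("pics/scene.png")[150:270,150:430]
cv2.imwrite("pics/c1.png",cv2.resize(p[:, :],(784,336),interpolation=cv2.INTER_CUBIC))
E
cat > h.py <<'E'
from plant import ctrl,sensors,optics
import cv2,numpy as np
def ray(n,uv,z):
    """world xy of pixel uv on the plane at height z (fixed camera)"""
    c=optics.camera_params(n); R,t=c["R"],np.ravel(c["t"])
    o=-R.T@t; d=R.T@np.linalg.inv(c["mtx"])@[uv[0],uv[1],1]
    return (o+d*(z-o[2])/d[2])[:2]
def wray(uv,z,pose):
    c=optics.camera_params("wrist"); T=c["T_tool_cam"]; p,Rw=pose
    o=p+Rw@T[:3,3]; d=Rw@T[:3,:3]@np.linalg.inv(c["mtx"])@[uv[0],uv[1],1]
    return (o+d*(z-o[2])/d[2])[:2]
def down(a):
    """tool down, closing line y at world angle a"""
    y=np.array([np.cos(a),np.sin(a),0]); z=np.array([0,0,-1.]); return np.c_[np.cross(y,z),y,z]
def st():
    s=sensors.read_state(); return np.array(s["eef_pos"]),np.array(s["eef_rot"])
E
python3 -c "
from h import *
for uv,z in [((178,168),24),((182,212),24),((391,229),18),((295,197),30),((282,219),30),((338,212),18),((327,239),18)]: print(uv,ray('scene',uv,z).round())
print(st()[1].round(2))
print(optics.camera_params('wrist'))
"
```

```text
(178, 168) [ 470. -285.]
(182, 212) [ 621. -218.]
(391, 229) [557. 318.]
(295, 197) [513.  61.]
(282, 219) [593.  41.]
(338, 212) [530. 179.]
(327, 239) [623. 161.]
[[ 0.91  0.42 -0.  ]
 [ 0.42 -0.91  0.  ]
 [ 0.   -0.   -1.  ]]
{'mtx': array([[298.73992016,   0.        , 277.95710215],
       [  0.        , 298.73992016, 210.90593125],
       [  0.        ,   0.        ,   1.        ]]), 'T_tool_cam': array([[ 6.03901577e-04, -9.61882894e-01, -2.73461026e-01,
         6.97597570e+01],
       [ 9.99999599e-01,  4.00047547e-04,  8.01219996e-04,
        -6.00093781e-01],
       [-6.61282396e-04, -2.73461400e-01,  9.61882750e-01,
        -1.17076638e+02],
       [ 0.00000000e+00,  0.00000000e+00,  0.00000000e+00,
         1.00000000e+00]])}
```

View pics/c1.png

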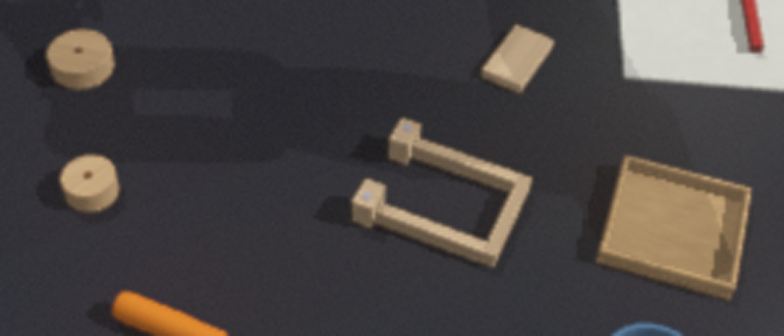

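View pics/side.png

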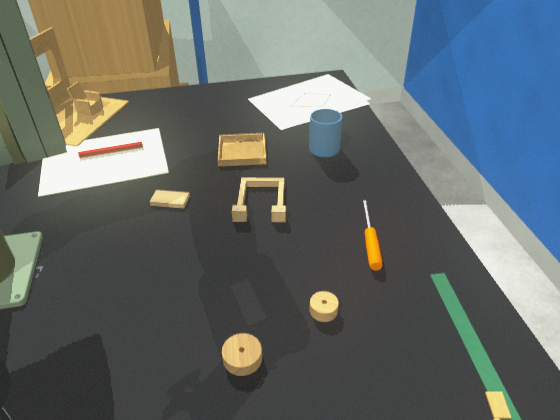

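Pads: the one nearer the robot (178,167) is the larger, and the one at (182,211) is smaller, though it is closer to the camera. Next are close wrist looks at the pads and the gauge.

Run:
```python
from h import *
a=np.deg2rad(-100)
out={}
for n,(x,y) in dict(pads=(530,-250),gauge=(530,110),tray=(530,300)).items():
    ctrl.move_ptp([x,y,230],down(a)); ps=st(); p,d=optics.grab_frame("wrist")
    cv2.imwrite(f"pics/w_{n}.png",p[:,:,::-1]); out[n+"p"],out[n+"R"]=ps
np.savez("poses.npz",**out); print(sensors.read_state()["t"])
ims=[cv2.imread(f"pics/w_{n}.png") for n in("pads","gauge","tray")]
```

```text
3.85
```

View pics/w_pads.png

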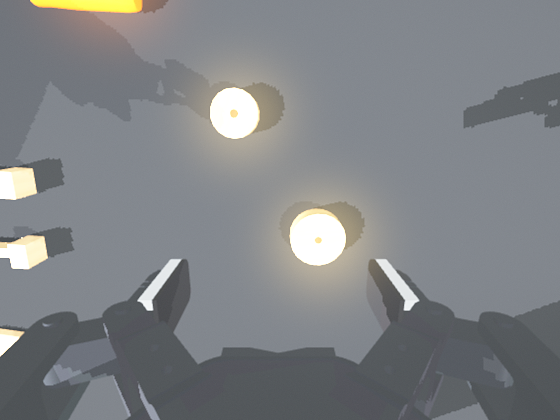

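View pics/w_gauge.png

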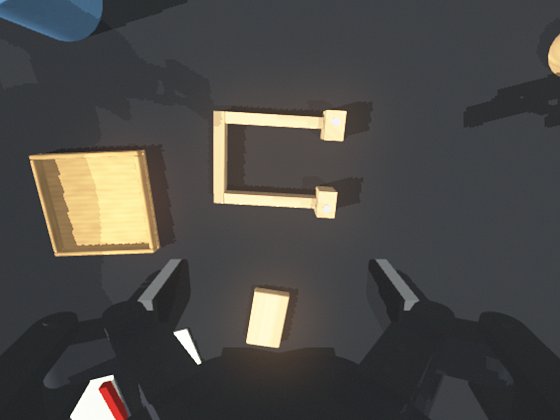

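View pics/w_tray.png

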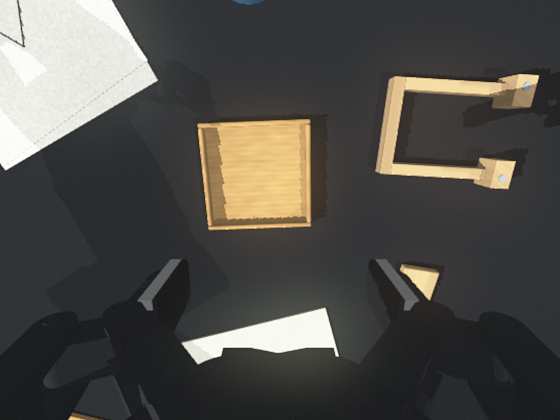

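Screw marks are at (234,113) for the small pad and (318,240) for the large one. The cheek screws are at about (335,122) and (326,208). Tray rim corners in the third picture are about (199,124), (310,121), (310,227), (209,229). I'll enlarge the gauge.

Run:
```python
from h import *
p=cv2.imread("pics/w_gauge.png")[95:225,200:360]
cv2.imwrite("pics/c2.png",cv2.resize(p,None,fx=4.5,fy=4.5,interpolation=cv2.INTER_CUBIC))
P=np.load("poses.npz"); q=lambda n:(P[n+"p"],P[n+"R"])
for uv in [(234,113),(318,240)]: print("pad",wray(uv,24,q("pads")).round(1))
for uv in [(210,113),(259,113),(234,88),(234,138),(290,237),(345,237)]: print("edge",wray(uv,24,q("pads")).round(1))
for uv in [(335,122),(326,208)]: print("cheek",wray(uv,30,q("gauge")).round(1))
for uv in [(199,124),(310,121),(310,227),(209,229)]: print("tray",wray(uv,18,q("tray")).round(1))
```

```text
pad [ 618.6 -220.1]
pad [ 465.2 -285.9]
edge [ 622.9 -195.7]
edge [ 614.2 -245.4]
edge [ 642.  -225.2]
edge [ 594.2 -214.7]
edge [ 474.5 -254.6]
edge [ 463.4 -317.1]
cheek [592.7  39.4]
cheek [504.2  60.3]
tray [615.2 368.7]
tray [597.9 252.8]
tray [481.1 269.9]
tray [499.1 386. ]
```

View pics/c2.png

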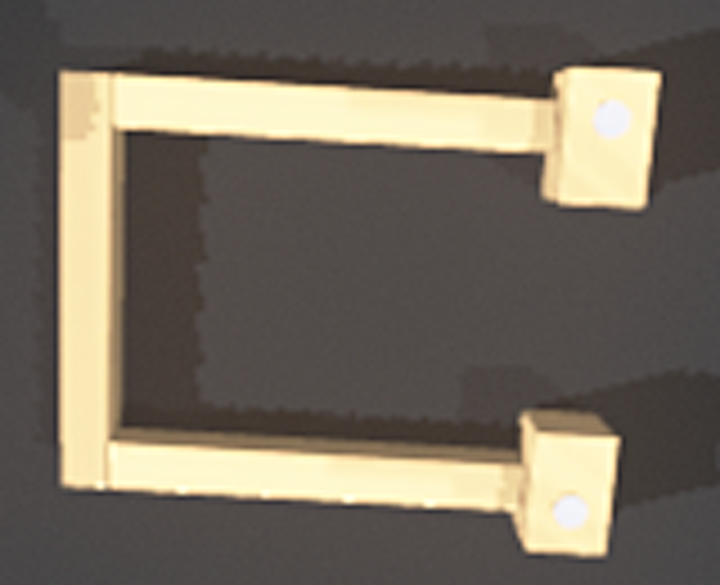

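Run:
```python
from h import *
P=np.load("poses.npz"); q=(P["gaugep"],P["gaugeR"])
c=lambda u,z:wray((200+(u[0]+.5)/4.5-.5,95+(u[1]+.5)/4.5-.5),z,q)
f=np.array([c(u,30) for u in [(662,72),(647,208),(620,437),(607,555)]])
b=np.array([c(u,30) for u in [(566,70),(556,204),(533,432),(525,549)]])
print(f.round(1),b.round(1),np.linalg.norm(f[1]-f[2]))
w=np.array([c(u,18) for u in [(60,72),(62,487)]]); print("end outer corners",w.round(1))
d=(f[0]+f[1]-f[2]-f[3]);print("angle from cheeks",np.degrees(np.arctan2(d[1],d[0]))+90)
d=w[0]-w[1];print("end wall",np.degrees(np.arctan2(d[1],d[0]))+90)
d=w.mean(0)-f.mean(0);print("axis",np.degrees(np.arctan2(d[1],d[0])),np.linalg.norm(d),"mouth mid",f.mean(0),f[1:3].mean(0))
```

```text
[[601.6  26.4]
 [572.6  33.2]
 [520.2  45.8]
 [491.2  52.5]] [[605.7  47.5]
 [577.1  53.6]
 [525.1  66.2]
 [496.3  72.2]] 53.86118457889355
end outer corners [[626.  161.5]
 [529.  184.2]]
angle from cheeks 76.61263066605933
end wall 76.85266815666508
axis 76.85803009542424 136.94007859109456 mouth mid [546.40331615  39.47039199] [546.41757334  39.46530951]
```

pad_a is the small one (50 mm across) and pad_b is the large one (63.5 mm). I'll try the large pad first.

```bash
cat >> h.py <<'E'
A=np.deg2rad(76.8); G=np.array([546.4,39.5])+10*np.array([np.cos(A),np.sin(A)])
ex=np.array([np.cos(A),np.sin(A)]); ey=np.array([-ex[1],ex[0]])
def g(x,y,z): return [*(G+x*ex+y*ey),z]
RG=down(A-np.pi); TR=np.array([548.3,319.3]); RT=down(np.deg2rad(-53.5))
def rep(s=""):
    r=sensors.read_state(); d=np.array(r["eef_pos"][:2])-G
    print(s,"t",round(r["t"],2),"gauge xy",(d@ex).round(1),(d@ey).round(1),"z",round(r["eef_pos"][2],1),"w",round(r["grip_width"],1),"F",np.round(r["force"],1),"gf",np.round(r["grasp_force"],1))
E
python3 - <<'E'
from h import *
b=[465.2,-285.9]
print(ctrl.solve_ik([*TR,100],RT) is not None)
ctrl.gripper_to(85)
ctrl.move_ptp([*b,90],RG)
ctrl.move_l([*b,28],vel=100,threshold=8); rep("down")
ctrl.gripper_to(55,25); rep("grip")
ctrl.move_l([*b,33],vel=80)
ctrl.move_l(g(-70,0,33),vel=250)
ctrl.move_l(g(-70,0,28),vel=60,threshold=6); rep("set")
print(ctrl.move_l(g(-22,0,28),vel=40,threshold=6)); rep("jam")
ctrl.hold(0.3)
p,d=optics.grab_frame("wrist"); cv2.imwrite("pics/jam.png",p[:,:,::-1])
E
```

```text
True
down t 7.0 gauge xy -345.5 4.3 z 28.3 w 85.0 F [-0.6 -0.5  1. ] gf 0.0
grip t 7.33 gauge xy -345.8 3.9 z 29.1 w 62.6 F [0.  0.2 4.7] gf 27.7
set t 9.08 gauge xy -71.0 -1.2 z 28.5 w 63.2 F [ 0.5 -0.2  3.6] gf 28.6
True
jam t 10.09 gauge xy -27.0 -0.6 z 28.6 w 62.8 F [-0.7 -0.8  3.3] gf 28.6
```

View pics/jam.png

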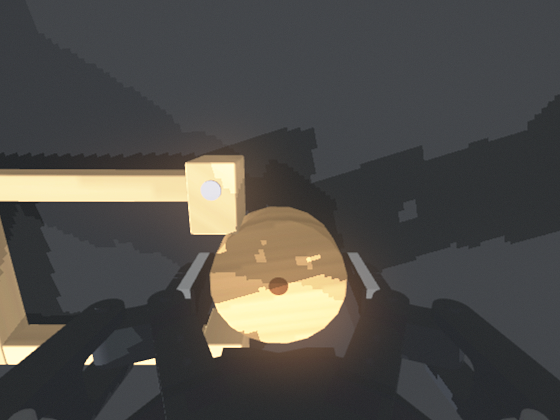

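It jams with its centre at x = −27 mm, flat against both cheeks. I'll pull it back, lift it and take it to the tray.

Run:
```python
from h import *
ctrl.move_l(g(-45,0,28.8),vel=60)
ctrl.move_l(g(-45,0,95),vel=150)
ctrl.move_ptp([*TR,95],RT); rep("over tray")
ctrl.move_l([*TR,45],vel=120)
print(ctrl.move_l([*TR,33],vel=30,threshold=6)); rep("placed")
ctrl.gripper_to(74); ctrl.hold(.2)
ctrl.move_l([*TR,110],vel=120)
ctrl.gripper_to(85)
ctrl.move_ptp([530,300,230],down(np.deg2rad(-100))); ps=st(); p,d=optics.grab_frame("wrist")
cv2.imwrite("pics/tray2.png",p[:,:,::-1])
a=[618.6,-220.1]
ctrl.move_ptp([*a,90],RG)
ctrl.move_l([*a,28],vel=100,threshold=8)
ctrl.gripper_to(42,25); rep("grip")
ctrl.move_l([*a,33],vel=80)
ctrl.move_l(g(-75,0,33),vel=250)
ctrl.move_l(g(-75,0,28.5),vel=60,threshold=6); rep("set")
ps=st(); p,d=optics.grab_frame("wrist"); w=cv2.imread("pics/tray2.png")
cv2.imwrite("pics/two.png",cv2.hconcat([w[80:400,150:400],p[80:400,100:400,::-1]]))
np.savez("pose2.npz",p=ps[0],R=ps[1])
```

```text
over tray t 12.68 gauge xy 261.6 61.7 z 94.4 w 62.8 F [0.6 0.2 0.1] gf 28.3
True
placed t 13.68 gauge xy 263.0 61.8 z 33.6 w 63.2 F [-1.  -0.3  5.1] gf 28.6
grip t 19.22 gauge xy -246.5 -130.4 z 29.2 w 49.0 F [-0.2  0.7  4.5] gf 26.2
set t 20.73 gauge xy -76.0 -2.1 z 29.0 w 49.3 F [ 1.2 -0.9  2.1] gf 26.4
```

View pics/two.png

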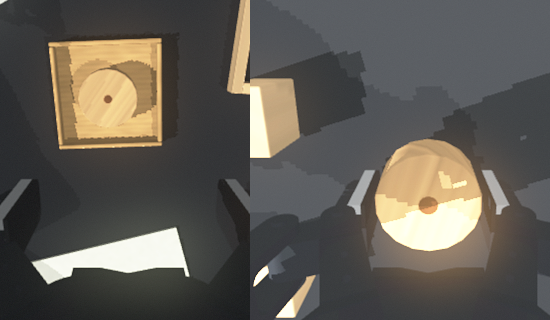

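The left half shows the large pad flat near the middle of the tray. The right half shows the small pad gripped before the gate: its mark is at wrist pixel (278,285) and the cheek's inner corner at (148,237).

Run:
```python
from h import *
P=np.load("pose2.npz"); q=(P["p"],P["R"])
for n,uv,z in[("pad",(278,285),24),("cheek corner",(148,237),30)]:
    d=wray(uv,z,q)-G; print(n,(d@ex).round(1),(d@ey).round(1))
```

```text
pad -75.4 -1.6
cheek corner -21.5 -27.3
```

The small pad sits in the tool at the same pixel as the jammed pad, which centred itself at TCP y = −0.6 mm. So commanding y = 0 should pass through the gate.

Run:
```python
from h import *
ctrl.move_l(g(-50,0,29),vel=60); rep("pre")
hit=ctrl.move_l(g(57,0,29),vel=50,threshold=10); rep(f"hit={hit}")
if not hit:
    ctrl.gripper_to(60); ctrl.hold(.2); rep("open")
    ctrl.move_l(g(57,0,110),vel=100); ctrl.move_l(g(57,0,200),vel=200)
p,d=optics.grab_frame("scene"); cv2.imwrite("pics/end.png",cv2.resize(p[140:290,150:430,::-1],None,fx=2.5,fy=2.5))
```

```text
pre t 21.34 gauge xy -48.6 0.3 z 29.0 w 48.9 F [1.1 2.5 4.4] gf 26.7
hit=False t 23.63 gauge xy 57.7 0.2 z 29.0 w 49.3 F [-0.5 -2.8  5.3] gf 26.8
open t 24.1 gauge xy 57.2 0.4 z 28.6 w 59.7 F [-0.6  0.3 -0.6] gf 0.0
```

View pics/end.png

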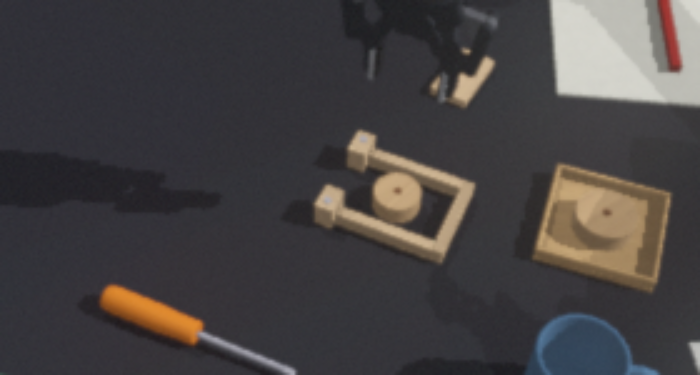

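The small pad lies flat in the bay with its mark at (397,190). The large pad lies flat in the tray with its mark at (606,212). The gripper is clear and nothing else has moved.

Run:
```python
from h import *
d=ray("scene",(308.8,216),24)-G; print(d@ex,d@ey,ray("scene",(392.4,224.8),29)-TR)
ctrl.hold(.3); print(ctrl.finish_job())
```

```text
59.17895108732196 -2.3186727883412055 [ 3.67023475 -0.64597498]
the job is handed in; nothing more can be done
None
```

The job is handed in, with no verdict returned: the 50 mm pad was slid through the gate into the bay, and the 64 mm pad jammed in the mouth and now lies flat in the tray. The mug, screwdriver and offcut were left alone.

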